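# Flip the case flag to checked

## Robot

A 6-joint arm with a two-finger parallel gripper is mounted at the origin on the work surface. World frame = base frame: x ahead of the robot, y to its left, z up, the work surface at z = 0. Lengths are in mm, angles in rad, forces in N, time in s.
With the tool pointing down it reaches from about 275 to 750 mm from the base axis. Payload 10.2 kg.
Tool frame: the origin (TCP) lies between the finger pads; the fingertips stand 17 mm ahead of it and the grasp point (between the pads) lies 2 mm behind it; z points along the fingers, y is the line along which they close (so a half turn about z gives the same grasp; the last joint's range is limited). The gripper opens to 85 mm and grips with 20 to 120 N. Pads are 22 mm wide; open, the fingers measure 114 mm over their backs; the gripper's body (76 mm by 85 mm) begins 54 mm behind the grasp point. The pads swing forward as they close: fully open they stand 13 mm farther back than shut.
Start: joints at [0.89, 0.313, 1.498, -0, 1.331, -0.223], TCP at [232.05, 470.939, 248.294] pointing down, gripper open.
Joint ranges: [-2.94, 2.94], [-0.97, 2.17], [0.19, 2.56], [-1.23, 4.37], [0.02, 3.11], [-2.88, 2.88]. Speed limits (rad/s): [2.39, 2.39, 3.01, 3.14, 3.14, 3.14].

## Interface

Orientations are given as a unit quaternion [w, x, y, z].
In Python, from rig import * gives the robot as it stands.
- The arm moves only by the tool step_arm, never from a script. Its argument "commands" is text: rows parted by semicolons, each of 7 numbers parted by spaces: the opening, from 0 (shut) to 1 (fully open), then the shift along the tool's x, y, z in cm, then the turn, a rotation vector about the tool's x, y, z in rad. In form: hand x y z rx ry rz; .... A call has 1 to 20 rows; each row is the pose to reach, as a shift and turn from the pose commanded when the call began, along the tool's axes at that moment; what a row does not reach only later rows make up. A row lasts 1/12 s, in which the tool goes at most 41.7 mm and 7.16 degrees, less where a joint would pass 70% of its speed; a pose out of reach is approached as far as the arm can. A call with a gripper value outside its range is refused whole. The fingers move at their own pace and stop on an object; "newtons" is the grip in N (left out, the last holds). Time passes only in rows, so rows that repeat a pose let the fingers close. It gives the time, the measured TCP pose, the force, the opening and the grip force at its end, in the units of the state.
- sense(): the state, without advancing time (a new reading comes with each control period).
- capture(name): name is "side" or "top" or "wrist"; returns the picture (420x560x3 uint8, red, green, blue); there is no depth.
- camera_model(name): a dict with "mtx" (3x3 intrinsics, pixels), "eye" and "rotation" of the camera in the world. Camera axes: x right, y down, z forward; pixel columns grow to the right and rows downward; lengths in mm; the calibration is good to about 2 mm. A picture is of the moment at which its call begins: read the wrist's pose just before it. camera_model takes no time and is no camera call; for the wrist camera it gives the pose at the moment of the call.
- finish_job(): hands the job in; it is judged then, once.
Trained networks look in the newest picture that a camera, given by its name, has taken for a name from the list of things; names that differ only in an ending like _2 or _b are one class to them, and where a whole thing is asked for, a point or a joint stands for the part that bears it (a point fixed in the world has none). Each returns a list of dicts, best first, with "score" (0 to 1); they miss things now and then, are a little off and sometimes report something else, mostly with a low value. They report only what shows in the picture. A call takes as long as a camera call.
- search_frame(camera, label): "rect" ([centre column, centre row, width, height] in pixels, round what is visible of it).
- trace(camera, label): "mask" (420x560 bool, what is visible of it) and "rect" ([centre column, centre row, width, height] in pixels, round what is visible of it).
- spot_point(camera, label): "xy" ([column, row] in pixels: a listed point, or the origin of a listed thing).
The state is a dict: "time_s": time; "joints": joint angles; "dq": joint speeds; "tau": joint torques, N m; "eef_pos": TCP position; "ee_rot": TCP orientation; "force": force on the tool from outside, world axes, zero at the start; "wrist_torque": the same for the moment, N m; "grip_width": opening from 0.0 (shut) to 1.0 (fully open); "grip_force": force on a finger pad.
Only numpy, scipy, OpenCV 4.12 (cv2) and the standard library are available. Lean on these libraries where they do the work, as an engineer would, in place of code of your own. Each camera call takes 0.05 s, during which the arm holds its last target. There are 200 camera calls.

## Task

The dental model with the coral-pink palate has been checked: on its tray, push the orange flag up and over its pivot with the fingertips until it lies flat on the far side, showing green. Push it gently and do not grip it. Leave the other tray's flag, both models, the blue case and the pen cup where they are, and lift nothing.

Things in the scene. Friction and masses are not known exactly. Their poses are not given: they have to be found in the camera images.
- coral_tray: Fixed grey tray, 200 (its x) x 190 (its y) mm, rim 14 mm high, floor 4 mm thick, carrying the coral-pink model on its +y half and a flag stand on its -y half. Origin: centre of the underside, on the table. Its x axis is level, points roughly away from the robot, and is the way the flag travels when it is turned over.
- coral_pivot (a point): Centre of the hinge axis of the flag on the coral-pink model's tray, 110 mm above the table, 45 mm to the -y side of the tray's centre. The hinge axis is level, along the tray's y. It sits on a column 12 mm (x) by 20 mm (y) with two 4 mm thick, 12 mm wide rest arms reaching 25 mm either way along the tray's x just under the flag's level; the column's foot is 50 x 50 mm, its top 12 mm above the table.
- coral_flag (a joint): Angle (rad) of the flag on the coral-pink model's tray: 0 = level on the robot's side (tray -x) of the pivot with its orange face up; 1.57 = upright; 3.14 = level on the far side (tray +x) with its green face up. It starts 0.15 to 0.45. Hard stops at 0 and 3.14. The hinge is stiff, about 0.03 N m: the flag stays at any angle where it is left, and needs about 0.4 to 0.8 N at its edge to turn.
- coral_flag_edge (a point): Middle of the free edge of the flag on the coral-pink model's tray, 77 mm from the pivot. The flag is a flat plate 6 mm thick (its mid-plane passes through the pivot), 50 mm wide along the hinge axis, from 7 to 77 mm from the pivot, one face orange, the other green, 30 g. Beneath it, beyond the rest arms, is free space down to the tray.
- coral_cast: Loose dental model with a coral-pink gum and palate and white teeth, about 56 x 64 x 32 mm, 0.12 kg, standing on its tray beside the flag. Origin: centre of its underside. Not to be moved.
- plain_tray: Fixed grey tray, 200 (its x) x 190 (its y) mm, rim 14 mm high, floor 4 mm thick, carrying the plain cream model on its +y half and a flag stand on its -y half. Origin: centre of the underside, on the table. Its x axis is level, points roughly away from the robot, and is the way the flag travels when it is turned over.
- plain_pivot (a point): Centre of the hinge axis of the flag on the plain cream model's tray, 110 mm above the table, 45 mm to the -y side of the tray's centre. The hinge axis is level, along the tray's y. It sits on a column 12 mm (x) by 20 mm (y) with two 4 mm thick, 12 mm wide rest arms reaching 25 mm either way along the tray's x just under the flag's level; the column's foot is 50 x 50 mm, its top 12 mm above the table.
- plain_flag (a joint): Angle (rad) of the flag on the plain cream model's tray: 0 = level on the robot's side (tray -x) of the pivot with its orange face up; 1.57 = upright; 3.14 = level on the far side (tray +x) with its green face up. It starts 0.15 to 0.45. Hard stops at 0 and 3.14. The hinge is stiff, about 0.03 N m: the flag stays at any angle where it is left, and needs about 0.4 to 0.8 N at its edge to turn.
- plain_flag_edge (a point): Middle of the free edge of the flag on the plain cream model's tray, 77 mm from the pivot. The flag is a flat plate 6 mm thick (its mid-plane passes through the pivot), 50 mm wide along the hinge axis, from 7 to 77 mm from the pivot, one face orange, the other green, 30 g. Beneath it, beyond the rest arms, is free space down to the tray.
- plain_cast: Loose dental model of cream stone with no pink on it, about 56 x 64 x 32 mm, 0.12 kg, standing on its tray beside the flag. Origin: centre of its underside. Not to be moved.
- retainer_case: Loose closed blue case, 75 x 85 x 27 mm, origin at the centre of its underside. Not to be moved.
- pen_cup: Loose steel cup with pens, 72 mm across, 125 mm high over the pens, origin at the centre of its underside. Not to be moved.

How it is judged (in metres and radians):
On the way, in this order (a step that is already met when the one before it is completed fails the run):
1. the fingers push the flag on the coral-pink model's tray to upright (value of joint coral_flag between 1.4 and 2.4 rad and contact force between the fingers and coral_flag above 0.05 N).
2. the flag lies flat on the far side, green face up (value of joint coral_flag above 2.97 rad), for 0.2 s.
At the end, for the whole second after the job is handed in: The flag on the coral-pink model's tray lies on the far side of its pivot within 10 degrees of flat (joint above 2.97 rad), green up and at rest; the other flag's edge, both models, the blue case and the pen cup are within 12 mm of where they started (value of joint coral_flag above 2.97 rad and velocity of joint coral_flag below 0.1 rad/s and distance of each of plain_flag_edge, coral_cast, plain_cast, retainer_case, pen_cup from where it was at the start of the episode below 0.012 m and linear speed of each of coral_cast, plain_cast, retainer_case, pen_cup below 0.02 m/s); the robot touches nothing.
It fails at once if the other tray's flag is moved (its edge by more than 12 mm) (distance of plain_flag_edge from where it was at the start of the episode above 0.012 m).
It fails at once if a model, the case or the pen cup is moved more than 12 mm or lifted (distance of any of coral_cast, plain_cast, retainer_case, pen_cup from where it was at the start of the episode above 0.012 m).
It fails at once if the flag is gripped or pressed with more than 25 N (contact force between the fingers and coral_flag above 25 N).
It also fails if it takes over 54 s, if anything falls off the work surface, if the arm or the gripper's body presses on something with over 40 N, if the wrist force passes 120 N, or if a joint passes its speed limit or range.

## Working session

There is one attempt and no reset: what is moved stays moved. The work goes in short steps, Python scripts to look and compute and a tool call to move; the robot and the scene stay as the last step left them, time stands still between calls to the robot, and variables do not carry over. Pictures are saved under pics/ and viewed, at most 10 in all, crops included, and the job is handed in when it is done.

Besides the shell and the picture viewer there is one more tool, called as name(argument=value, ...), one argument or row to a line, values as JSON. step_arm: Moves the arm, as the interface text tells. Its arguments: {"type":"object","properties":{"commands":{"type":"string"},"newtons":{"type":"number"}},"required":["commands"]}

```bash
mkdir -p pics; cat > h.py <<'E'
from rig import *
import numpy as np, cv2
def save(n,f): cv2.imwrite(f,cv2.cvtColor(capture(n),cv2.COLOR_RGB2BGR))
def ray(n,uv):
    m=camera_model(n); K=np.array(m["mtx"]);R=np.array(m["rotation"])
    if R.shape!=(3,3):
        from scipy.spatial.transform import Rotation as Ro
        R=Ro.from_quat(np.r_[R[1:],R[0]]).as_matrix()
    d=R@np.linalg.inv(K)@np.array([uv[0],uv[1],1.]); return np.array(m["eye"],float),d/np.linalg.norm(d)
def atz(n,uv,z):
    e,d=ray(n,uv); return e+d*(z-e[2])/d[2]
def tri(a,ua,b,ub):
    e1,d1=ray(a,ua);e2,d2=ray(b,ub)
    s=np.linalg.lstsq(np.c_[d1,-d2],e2-e1,rcond=None)[0]
    p,q=e1+d1*s[0],e2+d2*s[1]; return (p+q)/2,np.linalg.norm(p-q)
E
python3 - <<'E'
from h import *
np.set_printoptions(precision=1,suppress=True)
for c in("top","side"): 
    save(c,f"pics/{c}.png"); m=camera_model(c); print(c,m["eye"],np.array(m["rotation"]).round(2).tolist())
pts={}
for l in("coral_tray","coral_pivot","coral_flag_edge","coral_cast","plain_tray","plain_pivot","plain_flag_edge","plain_cast","retainer_case","pen_cup"):
    for c in("top","side"):
        r=spot_point(c,l)[:2]; print(l,c,[(np.round(x["xy"]),round(x["score"],2)) for x in r])
        if r: pts[l,c]=r[0]["xy"]
    if (l,"top") in pts and (l,"side") in pts: print("  ",tri("top",pts[l,"top"],"side",pts[l,"side"]))
print(sense())
E
```

```text
top [ 527.7   98.1 1199.1] [0.04, -0.7, 0.71, -0.04]
side [ 290.  -658.3 1013.1] [-0.35, 0.91, -0.22, 0.07]
coral_tray top [(array([248., 260.]), 0.87)]
coral_tray side [(array([233., 224.]), 0.87), (array([330., 227.]), 0.59)]
   (array([551.6, 177.2, -15.1]), np.float64(1.1490908926481456))
coral_pivot top [(array([265., 258.]), 0.71)]
coral_pivot side [(array([233., 204.]), 0.8)]
   (array([547.2, 132.1, 117.7]), np.float64(9.531466917588082))
coral_flag_edge top [(array([260., 292.]), 0.81), (array([407., 277.]), 0.33)]
coral_flag_edge side [(array([204., 209.]), 0.76), (array([327., 228.]), 0.37)]
   (array([473.4, 142.7, 124.3]), np.float64(9.593856952307059))
coral_cast top [(array([229., 253.]), 0.78)]
coral_cast side [(array([231., 207.]), 0.44)]
   (array([566.2, 220.3,   7.9]), np.float64(3.120732921457167))
plain_tray top [(array([382., 243.]), 0.67)]
plain_tray side [(array([299., 306.]), 0.83)]
   (array([ 584. , -151.7,    5.1]), np.float64(0.4471470488796864))
plain_pivot top [(array([411., 243.]), 0.76)]
plain_pivot side [(array([307., 306.]), 0.6)]
   (array([ 576.9
[... 460 characters left out ...]
ay([303., 165.]), 0.7)]
retainer_case side [(array([329., 227.]), 0.89), (array([230., 224.]), 0.45)]
   (array([780.7,  35.1,  -3.4]), np.float64(1.8958644475319366))
pen_cup top [(array([146., 269.]), 0.68)]
pen_cup side [(array([200., 169.]), 0.57)]
   (array([539.7, 419.9,   2.1]), np.float64(6.920834240285276))
{'time_s': 1.1, 'joints': array([ 0.9,  0.3,  1.5, -0. ,  1.3, -0.2]), 'dq': array([-0.,  0., -0., -0., -0.,  0.]), 'tau': array([  0. , -41.2, -26. ,  -0. ,   0. ,   0. ]), 'eef_pos': array([232.1, 470.9, 248.3]), 'ee_rot': array([0. , 0.2, 1. , 0. ]), 'force': array([-0.1, -0.2,  0.3]), 'wrist_torque': array([ 0., -0., -0.]), 'grip_force': 0.0, 'grip_width': 1.0003614727377594}
```

View pics/top.png

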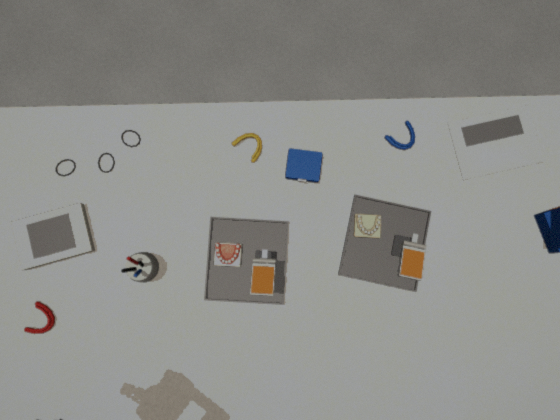

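View pics/side.png

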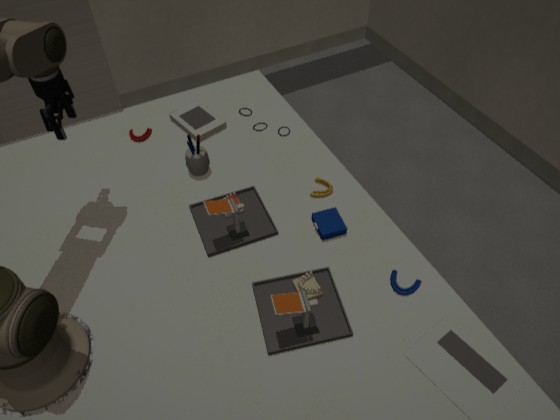

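The top view shows the coral model at about (228,254) with its flag around (263,277). The plain tray is at the right, with its flag at (412,263). The side view agrees, with the coral tray at (233,220) and the plain one at (300,308).

```bash
python3 - <<'E'
from h import *
from scipy.spatial.transform import Rotation as Ro
from scipy.optimize import least_squares
np.set_printoptions(precision=1,suppress=True)
capture("top"); capture("side")
def proj(c,P):
    m=camera_model(c);R=np.array(m["rotation"])
    if R.shape!=(3,3): R=Ro.from_quat(np.r_[R[1:],R[0]]).as_matrix()
    p=(np.atleast_2d(P)-np.array(m["eye"]))@R@np.array(m["mtx"]).T
    return p[:,:2]/p[:,2:]
t=trace("top","coral_tray")[0]; k=t["mask"].astype(np.uint8)
box=cv2.boxPoints(cv2.minAreaRect(cv2.findNonZero(k)))
C=np.array([atz("top",b,14) for b in box]); print("tray corners",C,"sides",np.linalg.norm(np.diff(C,axis=0),axis=1))
cen=C.mean(0); e=C-np.roll(C,1,0); e=e[np.argmax(abs(e[:,0]))]; e=e*np.sign(e[0]); yaw=np.arctan2(e[1],e[0]); print("cen",cen,"yaw",yaw)
# orange outline
M={}
for c in("top","side"):
    im=cv2.imread(f"pics/{c}.png").astype(int); b,g,r=im[...,0],im[...,1],im[...,2]
    o=((r>150)&(g>50)&(g<140)&(b<60)).astype(np.uint8)
    n,lab,st,ce=cv2.connectedComponentsWithStats(o)
    u=spot_point(c,"coral_flag_edge")[0]["xy"]
    i=min((i for i in range(1,n) if st[i,4]>60),key=lambda i:np.hypot(*(ce[i]-u)))
    M[c]=cv2.boxPoints(cv2.minAreaRect(cv2.findNonZero((lab==i).astype(np.uint8)))); print(c,st[i],M[c].tolist())
def quad(p):
    x,y,th,a=p; ex=np.array([np.cos(th),np.sin(th),0]);ey=np.array([-ex[1],ex[0],0]);ez=np.array([0,0,1])
    u=-np.cos(a)*ex+np.sin(a)*ez; nn=np.sin(a)*ex+np.cos(a)*ez; P=np.array([x,y,110.])
    return np.array([P+u*r+ey*w+nn*3 for r,w in((7,-25),(7,25),(77,25),(77,-25))])
def res(p):
    out=[]
    for c in M:
        q=proj(c,quad(p)); 
        from scipy.optimize import linear_sum_assignment
        D=np.linalg.norm(q[:,None]-M[c][None],axis=2); i,j=linear_sum_assignment(D); out+=list((q[i]-M[c][j]).ravel())
    return out+[(p[2]-yaw)*20]
p0=cen[:2]+45*np.array([np.sin(yaw),-np.cos(yaw)]); print("pivot by tray",p0)
s=least_squares(res,[*p0,yaw,.3]); print("fit",s.x,s.x[2:],s.cost,np.array(s.fun))
E
```

```text
tray corners [[458.9 280.8  14. ]
 [658.1 267.7  14. ]
 [642.1  75.2  14. ]
 [443.2  92.   14. ]] sides [199.6 193.1 199.6]
cen [550.6 178.9  14. ] yaw -0.06561824672149558
top [252 267  21  26 454] [[251.4827423095703, 291.2069396972656], [253.59999084472656, 265.8000183105469], [273.13104248046875, 267.4275817871094], [271.0137939453125, 292.8345031738281]]Traceback (most recent call last):
  File "<stdin>", line 22, in <module>
ValueError: min() iterable argument is empty
```

step_arm(
  commands="0 0 0 0 0 0 0;0 0 0 0 0 0 0",
  newtons=20,
)

```text
time_s: 1.52
eef_pos: [232.1, 470.9, 248.3]
ee_rot: [-0.0, 0.227, 0.974, -0.0]
force: [-0.2, -0.5, 0.4]
grip_width: 0.755
grip_force: 0.0
```

```bash
cat > pose.py <<'E'
from h import *
from scipy.spatial.transform import Rotation as Ro
def proj(c,P):
    m=camera_model(c);R=np.array(m["rotation"])
    if R.shape!=(3,3): R=Ro.from_quat(np.r_[R[1:],R[0]]).as_matrix()
    p=(np.atleast_2d(P)-np.array(m["eye"]))@R@np.array(m["mtx"]).T
    return p[:,:2]/p[:,2:]
PIV=np.array([547.3,134.,110.]); YAW=-.075
EX=np.array([np.cos(YAW),np.sin(YAW),0]);EY=np.array([-EX[1],EX[0],0])
def quad(a,off=3,P=PIV):
    ez=np.array([0,0,1]); u=-np.cos(a)*EX+np.sin(a)*ez; nn=np.sin(a)*EX+np.cos(a)*ez
    return np.array([P+u*r+EY*w+nn*off for r,w in((7,-25),(7,25),(77,25),(77,-25))])
E
python3 - <<'E'
from pose import *
np.set_printoptions(precision=1,suppress=True)
for c in("top","side"):
    im=cv2.imread(f"pics/{c}.png")
    h=cv2.cvtColor(im,cv2.COLOR_BGR2HSV); q=quad(.3)
    m=np.zeros(im.shape[:2],np.uint8); cv2.fillConvexPoly(m,proj(c,q).astype(np.int32),1); m=cv2.dilate(m,np.ones((11,11)))
    o=((h[...,0]>5)&(h[...,0]<20)&(h[...,1]>180)&(h[...,2]>140)).astype(np.uint8)*m
    p=cv2.findNonZero(o); print(c,o.sum(),"obs centroid",p.mean((0,1)),"bbox",cv2.boundingRect(p))
    for a in(.15,.25,.35,.45):
        k=proj(c,quad(a)); print(a,k.mean(0),k.min(0),k.max(0)-k.min(0))
E
```

```text
top 400 obs centroid [262.7 279.3] bbox (253, 267, 20, 26)
0.15 [262.3 279.3] [249.8 262.6] [24.9 33.3]
0.25 [262.2 278.8] [249.6 262.4] [25.  32.9]
0.35 [262.2 278.2] [249.4 262.2] [25.2 32.1]
0.45 [262.2 277.4] [249.3 261.9] [25.3 30.9]Traceback (most recent call last):
  File "<stdin>", line 8, in <module>
AttributeError: 'NoneType' object has no attribute 'mean'
```

```bash
python3 - <<'E'
from pose import *
np.set_printoptions(precision=1,suppress=True)
im=cv2.imread("pics/side.png"); print(im[207,214:220]); h=cv2.cvtColor(im,cv2.COLOR_BGR2HSV)
for c in ("side",):
    for a in(.15,.25,.35,.45): print(a,proj(c,quad(a)).ravel())
o=((h[...,0]>3)&(h[...,0]<20)&(h[...,1]>180)&(h[...,2]>120)).astype(np.uint8)
n,l,st,ce=cv2.connectedComponentsWithStats(o); print(st[1:],ce[1:])
v=im[170:240,170:290]; cv2.imwrite("pics/sc.png",cv2.resize(v,None,fx=6,fy=6,interpolation=cv2.INTER_CUBIC))
print(sense()["grip_width"])
E
```

```text
[[ 22  60 108]
 [ 23  60 108]
 [ 22  60 108]
 [ 23  60 108]
 [ 24  60 108]
 [ 22  60 108]]
0.15 [235.1 211.3 228.8 198.2 202.8 203.3 208.5 216.8]
0.25 [235.2 211.1 229.  197.9 203.1 201.1 208.9 214.6]
0.35 [235.4 210.9 229.1 197.7 203.7 198.8 209.5 212.4]
0.45 [235.6 210.7 229.3 197.5 204.6 196.6 210.4 210.1]
[] []
0.7549355349769478
```

View pics/sc.png

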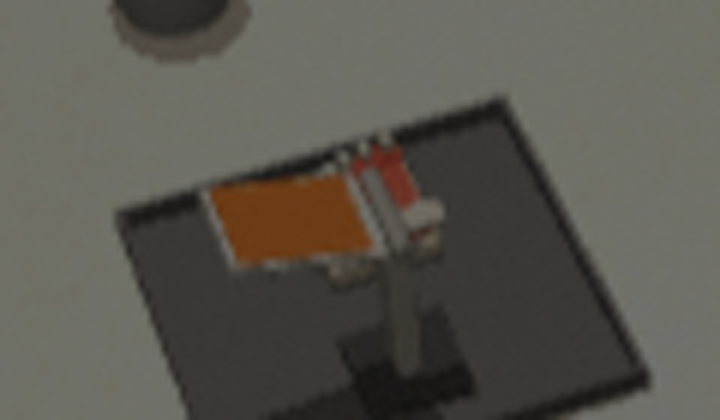

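The side crop puts the flag's outer corners at image (204,202) and (209,215). With the pivot at (547,134,110), that means an angle of about 0.22 rad.

```bash
cat >> pose.py <<'E'
TILT=-np.pi/4
def Rt(t=TILT): return np.c_[-EX,EY,[0,0,-1]]@Ro.from_rotvec([0,t,0]).as_matrix()
def world(x,z,R,y=0): return PIV+x*EX+y*EY+[0,0,z]-17*R[:,2]   # TCP for tip at tray-plane (x,z) rel. pivot
def rel(p,R):
    s=sense(); q=np.array(s["ee_rot"]); R0=Ro.from_quat(np.r_[q[1:],q[0]]).as_matrix()
    d=R0.T@(p-np.array(s["eef_pos"]))/10; w=Ro.from_matrix(R0.T@R).as_rotvec(); return np.r_[d,w].round(3)
def tipnow():
    s=sense(); q=np.array(s["ee_rot"]); R0=Ro.from_quat(np.r_[q[1:],q[0]]).as_matrix()
    t=np.array(s["eef_pos"])+17*R0[:,2]-PIV; return np.array([t@EX,t@EY,t[2]]),R0[:,2]
E
python3 - <<'E'
from pose import *
R=Rt(); print(rel(world(-130,110,R),R), world(-130,110,R), R.round(2))
E
```

```text
[-29.997 -21.595   1.625  -0.15   -0.776  -0.363] [405.67843106 144.64157812 232.02081528] [[-0.71  0.07  0.71]
 [ 0.05  1.   -0.05]
 [-0.71  0.   -0.71]]
```

step_arm(
  commands="0 -5 -3.6 0 0 0 0;0 -10 -7.2 0 0 0 0;0 -15 -10.8 0 -0.03 -0.16 -0.07;0 -20 -14.4 0.5 -0.06 -0.31 -0.15;0 -25 -18 1 -0.09 -0.47 -0.22;0 -28 -20 1.3 -0.12 -0.62 -0.29;0 -30 -21.6 1.6 -0.15 -0.776 -0.363;0 -30 -21.6 1.6 -0.15 -0.776 -0.363;0 -30 -21.6 1.6 -0.15 -0.776 -0.363;0 -30 -21.6 1.6 -0.15 -0.776 -0.363;0 -30 -21.6 1.6 -0.15 -0.776 -0.363;0 -30 -21.6 1.6 -0.15 -0.776 -0.363;0 -30 -21.6 1.6 -0.15 -0.776 -0.363;0 -30 -21.6 1.6 -0.15 -0.776 -0.363;0 -30 -21.6 1.6 -0.15 -0.776 -0.363;0 -30 -21.6 1.6 -0.15 -0.776 -0.363;0 -30 -21.6 1.6 -0.15 -0.776 -0.363;0 -30 -21.6 1.6 -0.15 -0.776 -0.363",
)

```text
time_s: 3.02
eef_pos: [405.6, 144.9, 232.3]
ee_rot: [0.383, 0.034, 0.923, -0.014]
force: [-0.3, 0.3, 0.4]
grip_width: 0.001
grip_force: 0.0
```

```bash
python3 - <<'E'
from pose import *
np.set_printoptions(precision=3,suppress=True)
print(sense()["joints"],tipnow()); R=Rt()
for p in((-130,110),(-130,-35),(-55,-35)): print(p,rel(world(*p,R),R))
save("wrist","pics/w1.png")
E
```

```text
[ 0.165 -0.144  2.245 -0.571  0.316 -0.852] (array([-130.052,    0.253,  110.293]), array([ 0.705, -0.053, -0.707]))
(-130, 110) [ 0.017 -0.025  0.024  0.     0.     0.001]
(-130, -35) [10.272 -0.019 10.275  0.     0.     0.001]
(-55, -35) [ 4.97  -0.024 15.58   0.     0.     0.001]
```

View pics/w1.png

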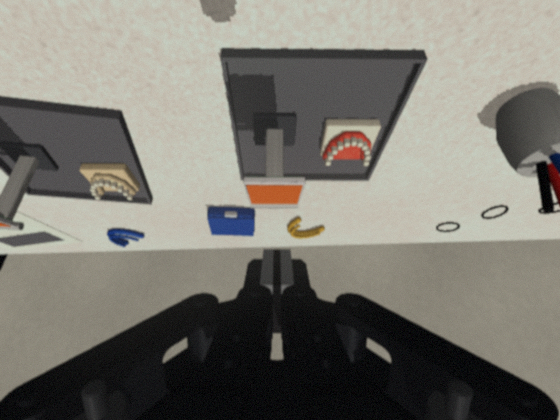

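The wrist view shows the coral flag centred ahead of the shut fingers (column 275). The model and cup are well clear, at columns 350 and 540. I'll use a 35° tilt to keep joint 5 away from its limit.

```bash
cat >> pose.py <<'E'
TILT=-np.radians(35); T35=np.radians(35)
def tip(a,h=11.,s=20.):
    d=np.array([np.sin(T35),-np.cos(T35)]); nf=np.array([np.cos(T35),np.sin(T35)])
    u=np.array([-np.cos(a),np.sin(a)]); n=np.array([np.sin(a),np.cos(a)])
    if a<np.radians(55): return 77*u-3*n+s*d-h*nf
    if a<np.radians(145): return 57*u-3*n-h*nf
    return (57-2*h)*u-3*n+h*nf
def R35(): return Rt(TILT)
E
python3 - <<'E'
from pose import *
np.set_printoptions(precision=2,suppress=True)
R=R35()
for p in((-130,110),(-130,-40),(-60,-40)): print(p,rel(world(*p,R),R))
for a in(.1,.22,.6,.95,.97,1.57,2.5,2.55,3.14): print(a,tip(a))
E
```

```text
(-130, 110) [-0.28 -0.02  0.05 -0.    0.17  0.  ]
(-130, -40) [10.33 -0.01 10.65 -0.    0.17  0.  ]
(-60, -40) [ 5.38 -0.01 15.6  -0.    0.17  0.  ]
0.1 [-74.45 -17.99]
0.22 [-73.34  -8.82]
0.6 [-62.78  18.31]
0.95 [-44.77  38.2 ]
0.97 [-43.71  39.01]
1.57 [-12.06  50.69]
2.5 [34.86 30.21]
2.55 [36.39 28.32]
3.14 [44.01  9.37]
```

Go down in front of the tray, then under the flag.

step_arm(
  commands="0 0 0 0 0 0.08 0;0 -0.3 0 0 0 0.17 0;0 2 0 2 0 0.17 0;0 4 0 4.1 0 0.17 0;0 6 0 6.2 0 0.17 0;0 8 0 8.2 0 0.17 0;0 10.3 0 10.6 0 0.17 0;0 10.3 0 10.6 0 0.17 0;0 10.3 0 10.6 0 0.17 0;0 10.3 0 10.6 0 0.17 0",
)

```text
time_s: 3.9
eef_pos: [408.5, 144.5, 90.6]
ee_rot: [0.295, 0.041, 0.954, -0.009]
force: [0.6, 0.7, 0.5]
grip_width: 0.004
grip_force: 0.0
```

```bash
python3 - <<'E'
from pose import *
np.set_printoptions(precision=3,suppress=True)
s=sense();print(s["joints"],s["force"],s["time_s"],tipnow()); R=R35()
for p in((-60,-40),(-68,-18)): print(p,rel(world(*p,R),R))
E
```

```text
[ 0.134  0.204  2.305 -1.227  0.124 -0.161] [0.564 0.651 0.482] 3.9 (array([-129.644,    0.048,  -33.404]), array([ 0.563, -0.042, -0.825]))
(-60, -40) [-5.357  0.057  4.477  0.001 -0.011 -0.012]
(-68, -18) [-5.939  0.065  2.21   0.001 -0.011 -0.012]
```

step_arm(
  commands="0 -1 0 0.8 0 0 0;0 -2 0 1.6 0 0 0;0 -3 0 2.5 0 0 0;0 -4 0 3.3 0 0 0;0 -5.4 0 4.5 0 0 0;0 -5.4 0 4.5 0 0 0;0 -5.4 0 4.5 0 0 0",
)

```text
time_s: 4.48
eef_pos: [479.8, 139.0, 86.9]
ee_rot: [0.298, 0.033, 0.954, -0.012]
force: [-0.3, 0.0, -0.0]
grip_width: -0.001
grip_force: 0.0
```

```bash
python3 - <<'E'
from pose import *
np.set_printoptions(precision=2,suppress=True)
s=sense();print(s["joints"],s["force"],s["time_s"],tipnow()); R=R35()
for a in np.linspace(.1,1.75,19): print(a.round(2),*rel(world(*tip(a),R),R))
save("side","pics/s2.png")
im=cv2.imread("pics/s2.png")[110:270,120:320]; cv2.imwrite("pics/s2c.png",cv2.resize(im,None,fx=3.6,fy=3.6))
E
```

```text
[ 0.09  0.32  2.14 -0.91  0.12 -0.53] [-0.27  0.   -0.  ] 4.4833 (array([-58.01,  -0.02, -37.07]), array([ 0.57, -0.04, -0.82]))
0.1 0.272 0.004 -2.505 -0.0 -0.004 0.006
0.19 -0.19 0.001 -3.039 -0.0 -0.004 0.006
0.28 -0.699 -0.002 -3.528 -0.0 -0.004 0.006
0.38 -1.251 -0.005 -3.969 -0.0 -0.004 0.006
0.47 -1.841 -0.008 -4.357 -0.0 -0.004 0.006
0.56 -2.463 -0.012 -4.69 -0.0 -0.004 0.006
0.65 -3.114 -0.015 -4.965 -0.0 -0.004 0.006
0.74 -3.787 -0.019 -5.178 -0.0 -0.004 0.006
0.83 -4.477 -0.023 -5.33 -0.0 -0.004 0.006
0.92 -5.177 -0.027 -5.417 -0.0 -0.004 0.006
1.02 -5.77 -0.03 -5.443 -0.0 -0.004 0.006
1.11 -6.292 -0.033 -5.419 -0.0 -0.004 0.006
1.2 -6.81 -0.036 -5.347 -0.0 -0.004 0.006
1.29 -7.32 -0.039 -5.229 -0.0 -0.004 0.006
1.38 -7.816 -0.042 -5.064 -0.0 -0.004 0.006
1.48 -8.295 -0.045 -4.854 -0.0 -0.004 0.006
1.57 -8.753 -0.047 -4.602 -0.0 -0.004 0.006
1.66 -9.186 -0.05 -4.308 -0.0 -0.004 0.006
1.75 -9.591 -0.052 -3.976 -0.0 -0.004 0.006
```

View pics/s2c.png

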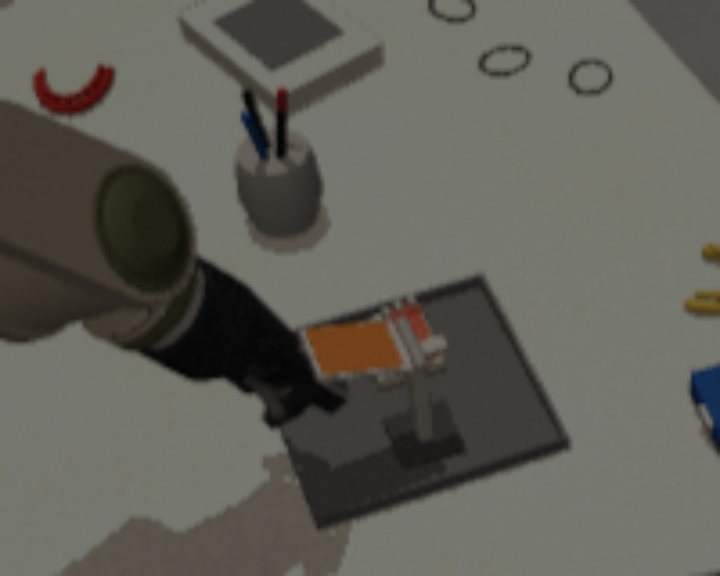

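The fingertips are under the flag's free edge (crop about (330,395)) and nothing is disturbed. Start the lift.

step_arm(
  commands="0 0.3 0 -1.2 0 0 0;0 0.27 0 -2.5 0 0 0;0 -0.2 0 -3 0 0 0;0 -0.7 0 -3.5 0 0 0;0 -1.25 0 -3.95 0 0 0;0 -1.85 0 -4.35 0 0 0;0 -2.45 0 -4.7 0 0 0;0 -3.1 0 -4.95 0 0 0;0 -3.8 0 -5.2 0 0 0;0 -3.8 0 -5.2 0 0 0",
)

```text
time_s: 5.37
eef_pos: [481.1, 139.2, 152.0]
ee_rot: [0.299, 0.034, 0.954, -0.011]
force: [0.4, 0.3, 0.5]
grip_width: 0.0
grip_force: 0.0
```

```bash
python3 - <<'E'
from pose import *
np.set_printoptions(precision=2,suppress=True)
s=sense();print(s["joints"],s["force"],s["time_s"],tipnow()); R=R35()
for a in np.linspace(.74,2.2,17): print(a.round(2),*rel(world(*tip(a),R),R))
save("side","pics/s3.png")
im=cv2.imread("pics/s3.png")[160:250,150:280]; cv2.imwrite("pics/s3c.png",cv2.resize(im,None,fx=5,fy=5))
E
```

```text
[ 0.09  0.18  2.09 -0.34  0.29 -1.11] [0.36 0.33 0.5 ] 5.3667 (array([-56.66,   0.21,  28.09]), array([ 0.57, -0.04, -0.82]))
0.74 0.048 -0.02 0.102 0.001 -0.003 0.003
0.83 -0.639 -0.022 -0.049 0.001 -0.003 0.003
0.92 -1.336 -0.024 -0.137 0.001 -0.003 0.003
1.01 -1.931 -0.026 -0.163 0.001 -0.003 0.003
1.1 -2.451 -0.028 -0.141 0.001 -0.003 0.003
1.2 -2.967 -0.03 -0.071 0.001 -0.003 0.003
1.29 -3.475 -0.031 0.046 0.001 -0.003 0.003
1.38 -3.969 -0.033 0.208 0.001 -0.003 0.003
1.47 -4.447 -0.035 0.415 0.001 -0.003 0.003
1.56 -4.904 -0.036 0.664 0.001 -0.003 0.003
1.65 -5.336 -0.038 0.954 0.001 -0.003 0.003
1.74 -5.741 -0.039 1.283 0.001 -0.003 0.003
1.84 -6.113 -0.041 1.646 0.001 -0.003 0.003
1.93 -6.451 -0.042 2.043 0.001 -0.003 0.003
2.02 -6.751 -0.043 2.468 0.001 -0.003 0.003
2.11 -7.012 -0.044 2.919 0.001 -0.003 0.003
2.2 -7.23 -0.045 3.391 0.001 -0.003 0.003
```

View pics/s3c.png

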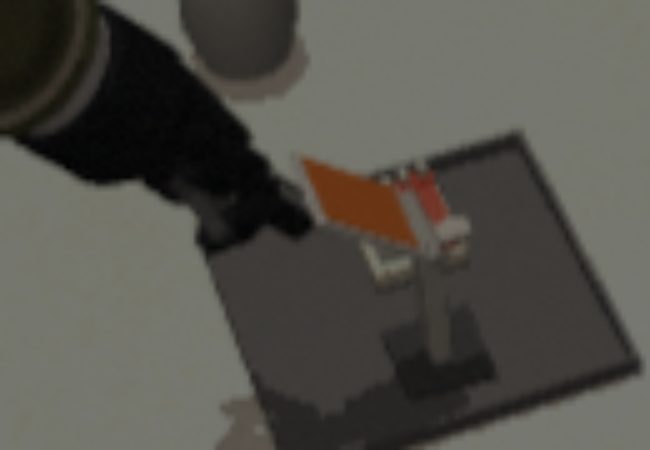

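The flag has turned up to about 0.7 rad and rests on the fingertip at crop (310,215). Carry on over the top.

step_arm(
  commands="0 -0.6 0 0 0 0 0;0 -1.3 0 -0.1 0 0 0;0 -1.9 0 -0.15 0 0 0;0 -2.45 0 -0.15 0 0 0;0 -3 0 -0.1 0 0 0;0 -3.5 0 0.05 0 0 0;0 -4 0 0.2 0 0 0;0 -4.45 0 0.4 0 0 0;0 -4.9 0 0.65 0 0 0;0 -5.35 0 0.95 0 0 0;0 -5.75 0 1.3 0 0 0;0 -6.1 0 1.65 0 0 0;0 -6.45 0 2.05 0 0 0;0 -6.75 0 2.45 0 0 0;0 -7 0 2.9 0 0 0;0 -7.25 0 3.4 0 0 0;0 -7.25 0 3.4 0 0 0",
)

```text
time_s: 6.83
eef_pos: [560.3, 133.1, 163.4]
ee_rot: [0.298, 0.036, 0.954, -0.011]
force: [-0.4, -0.3, -0.5]
grip_width: -0.0
grip_force: 0.0
```

```bash
python3 - <<'E'
from pose import *
np.set_printoptions(precision=2,suppress=True)
s=sense();print(s["joints"],s["force"],s["time_s"],tipnow()); R=R35()
for a in np.linspace(2.2,3.14,13): print(a.round(2),*rel(world(*tip(a),R),R))
save("side","pics/s4.png")
im=cv2.imread("pics/s4.png")[150:250,150:290]; cv2.imwrite("pics/s4c.png",cv2.resize(im,None,fx=5,fy=5))
E
```

```text
[ 0.06  0.3   1.88 -0.22  0.36 -1.25] [-0.38 -0.29 -0.52] 6.8333 (array([22.68,  0.06, 39.4 ]), array([ 0.57, -0.04, -0.82]))
2.2 -0.064 -0.005 -0.209 0.0 -0.006 0.0
2.28 -0.218 -0.005 0.211 0.0 -0.006 0.0
2.36 -0.338 -0.006 0.641 0.0 -0.006 0.0
2.44 -0.424 -0.006 1.08 0.0 -0.006 0.0
2.51 -0.475 -0.006 1.524 0.0 -0.006 0.0
2.59 -0.495 -0.006 1.837 0.0 -0.006 0.0
2.67 -0.493 -0.006 2.112 0.0 -0.006 0.0
2.75 -0.469 -0.006 2.386 0.0 -0.006 0.0
2.83 -0.424 -0.006 2.657 0.0 -0.006 0.0
2.9 -0.357 -0.007 2.924 0.0 -0.006 0.0
2.98 -0.27 -0.007 3.185 0.0 -0.006 0.0
3.06 -0.163 -0.007 3.439 0.0 -0.006 0.0
3.14 -0.037 -0.007 3.683 0.0 -0.006 0.0
```

View pics/s4c.png

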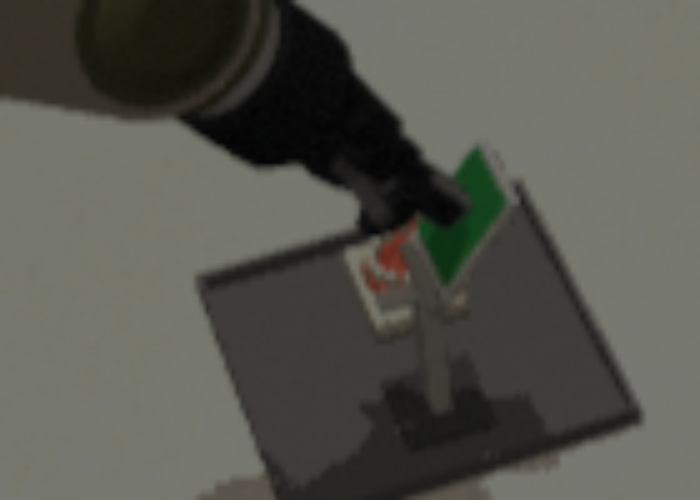

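The flag is past vertical, showing green, with the fingertip on it at crop (455,195). Lay it down, and slow near the stop.

step_arm(
  commands="0 -0.15 0 0.2 0 0 0;0 -0.3 0 0.6 0 0 0;0 -0.4 0 1.05 0 0 0;0 -0.45 0 1.4 0 0 0;0 -0.5 0 1.7 0 0 0;0 -0.5 0 2 0 0 0;0 -0.47 0 2.3 0 0 0;0 -0.42 0 2.6 0 0 0;0 -0.37 0 2.85 0 0 0;0 -0.3 0 3.1 0 0 0;0 -0.3 0 3.1 0 0 0",
)

```text
time_s: 7.8
eef_pos: [579.7, 131.7, 139.6]
ee_rot: [0.297, 0.036, 0.954, -0.011]
force: [-0.3, 0.4, -0.8]
grip_width: -0.0
grip_force: 0.0
```

step_arm(
  commands="0 0.05 0 0.08 0 0 0;0 0.1 0 0.15 0 0 0;0 0.14 0 0.22 0 0 0;0 0.18 0 0.3 0 0 0;0 0.18 0 0.3 0 0 0",
)

```text
time_s: 8.22
eef_pos: [580.0, 131.7, 136.6]
ee_rot: [0.298, 0.036, 0.954, -0.011]
force: [1.2, -0.2, -0.2]
grip_width: -0.002
grip_force: 0.1
```

```bash
python3 - <<'E'
from pose import *
np.set_printoptions(precision=2,suppress=True)
s=sense();print(s["force"],s["time_s"],tipnow()); R=R35()
print(*rel(world(*tip(3.14),R),R))
save("side","pics/s5.png")
im=cv2.imread("pics/s5.png")[150:250,150:290]; cv2.imwrite("pics/s5c.png",cv2.resize(im,None,fx=5,fy=5))
E
```

```text
[ 1.19 -0.17 -0.21] 8.2167 (array([42.41,  0.21, 12.67]), array([ 0.57, -0.04, -0.82]))
0.067 -0.02 0.362 0.001 -0.006 0.0
```

View pics/s5c.png

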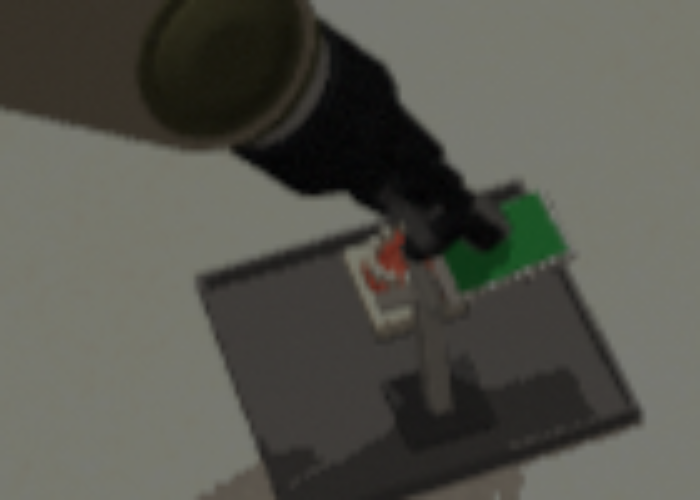

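Nearly flat. Creep down until the force shows the stop.

step_arm(
  commands="0 0.06 0 0.08 0 0 0;0 0.11 0 0.16 0 0 0;0 0.11 0 0.16 0 0 0",
)

```text
time_s: 8.52
eef_pos: [579.9, 131.7, 134.6]
ee_rot: [0.298, 0.036, 0.954, -0.011]
force: [-0.1, 0.7, 1.5]
grip_width: -0.001
grip_force: 0.1
```

step_arm(
  commands="0 0.06 0 0.08 0 0 0;0 0.11 0 0.16 0 0 0;0 0.11 0 0.16 0 0 0",
)

```text
time_s: 8.77
eef_pos: [580.0, 131.7, 132.7]
ee_rot: [0.298, 0.036, 0.954, -0.011]
force: [-0.1, 0.2, 0.6]
grip_width: -0.006
grip_force: 0.1
```

step_arm(
  commands="0 0.03 0 0.04 0 0 0;0 0.06 0 0.08 0 0 0;0 0.06 0 0.08 0 0 0",
)

```text
time_s: 9.02
eef_pos: [579.9, 131.8, 131.8]
ee_rot: [0.298, 0.036, 0.954, -0.011]
force: [1.0, -0.7, -0.4]
grip_width: 0.001
grip_force: 0.1
```

step_arm(
  commands="0 0.03 0 0.04 0 0 0;0 0.06 0 0.08 0 0 0;0 0.06 0 0.08 0 0 0",
)

```text
time_s: 9.27
eef_pos: [580.1, 131.8, 131.3]
ee_rot: [0.298, 0.036, 0.954, -0.011]
force: [-2.2, 0.0, 4.3]
grip_width: -0.0
grip_force: 2.4
```

```bash
python3 - <<'E'
from pose import *
np.set_printoptions(precision=1,suppress=True)
save("side","pics/s6.png"); print(sense()["force"],tipnow()[0])
for f in("s5","s6"):
    im=cv2.imread(f"pics/{f}.png").astype(int); o=((im[...,1]>1.8*im[...,2])&(im[...,1]>1.5*im[...,0])&(im[...,1]>50)).astype(np.uint8); o[:150]=0;o[250:]=0
    p=cv2.findNonZero(o)[:,0]; print(f,len(p),"rightmost",p[p[:,0]==p[:,0].max()],"bottom",p[p[:,1]==p[:,1].max()],"right-col top",p[p[:,0]>p[:,0].max()-8][:,1].min())
for a in(2.8,2.9,2.97,3.05,3.14): print(a,proj("side",quad(a,-3)).ravel())
E
```

```text
[-2.   0.5  4.6] [42.5  0.3  7.3]
s5 194 rightmost [[262 199]] bottom [[242 207]
 [243 207]] right-col top 189
s6 188 rightmost [[262 201]
 [262 202]] bottom [[242 208]
 [243 208]] right-col top 192
2.8 [239.5 209.6 233.2 196.5 256.2 183.  263.2 195.8]
2.9 [239.7 209.7 233.4 196.6 257.3 184.7 264.2 197.4]
2.97 [239.9 209.8 233.5 196.7 257.8 186.  264.8 198.7]
3.05 [240.  209.9 233.6 196.8 258.3 187.5 265.2 200.2]
3.14 [240.1 210.  233.7 196.9 258.6 189.2 265.6 201.9]
```

A 4.6 N reaction shows the stop, and the image agrees with about 3.14 rad. Back off along the fingers.

step_arm(
  commands="0 -0.3 0 -0.5 0 0 0;0 -0.6 0 -1.5 0 0 0;0 -1 0 -3 0 0 0;0 -1.5 0 -5 0 0 0;0 -2 0 -7 0 0 0;0 -2.5 0 -9 0 0 0;0 -3 0 -11 0 0 0;0 -3 0 -11 0 0 0;0 -3 0 -11 0 0 0;0 -3 0 -11 0 0 0",
)

```text
time_s: 10.15
eef_pos: [541.8, 134.5, 237.8]
ee_rot: [0.297, 0.036, 0.954, -0.011]
force: [-0.1, 0.4, 0.6]
grip_width: 0.003
grip_force: 0.0
```

```bash
python3 - <<'E'
from pose import *
save("side","pics/s7.png"); s=sense(); print(s["force"],s["dq"].round(3),tipnow()[0])
im=cv2.imread("pics/s7.png")[130:350,130:400]; cv2.imwrite("pics/s7c.png",cv2.resize(im,None,fx=2.7,fy=2.7))
E
```

```text
[-0.06026888 -0.84248859 -0.50261012] [-0.001  0.01  -0.001 -0.     0.001  0.001] [4.14580138e+00 5.85019473e-02 1.13377911e+02]
```

View pics/s7c.png

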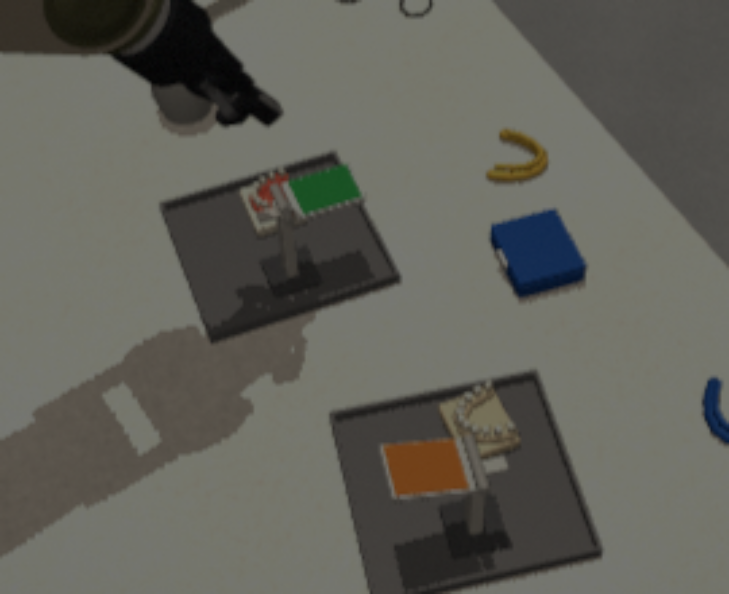

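The coral flag lies flat with green up, at crop (325,190). The gripper is clear, and everything else is where it was.

```bash
python3 -c "
from rig import *
print(finish_job())"
```

```text
the job is handed in; nothing more can be done
None
```

The coral-pink model's flag now lies flat on the far side of its pivot, showing green; the last picture shows nothing else moved, and the job is handed in (no verdict was returned).

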